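# Poise an indicator vial over the free bore of the incubator

### The arm

A 6-joint arm with a two-finger parallel gripper is mounted at the origin on a cart in front of the work surface, level with it; the furniture and walls round the work are solid. World frame = base frame: x ahead of the robot, y to its left, z up, the work surface at z = 0. Lengths are in m, angles in rad, forces in N, time in s.
With the tool pointing down it reaches from about 0.25 to 0.725 m from the base axis. Payload 4 kg.
Tool frame: the origin (TCP) lies on the centre line of the jaws, within the pads' length; the fingertips stand ahead of it and the grasp point (between the pads) lies 3 mm ahead of it (bot.tcp_to_tips is the z of the fingertips in the tool frame, in m); z points along the fingers, y is the line along which they close (so a half turn about z gives the same grasp; the last joint's range is limited). The gripper opens to 85 mm and grips with 20 to 120 N. Pads are 22 mm wide; open, the fingers measure 114 mm over their backs; the gripper's body (76 mm by 85 mm) begins 54 mm behind the grasp point. The pads swing forward as they close: fully open they stand 13 mm farther back than shut.
Start: joints at [-1.214, 0.241, 0.005, 1.335, 0, 1.571], TCP at [0.175, -0.469, 0.253] pointing down, gripper open.
Joint ranges: [-2.72, 2.72], [-1.05, 1.87], [-1.09, 1.28], [-1.99, 2.15], [-1.42, 1.44], [-3.14, 3.14]. Speed limits (rad/s): [2.79, 2.79, 3.14, 3.14, 3.14, 3.14].

### API

Orientations are given as a unit quaternion [x, y, z, w].
In Python, from workcell import telemetry, camera, camera_params, ticket, boxes_of, cut_out, spot_point, bot gives the robot as it stands.
- The arm moves only by the shell command python3 -m creep 'ROWS'. ROWS is text: rows parted by semicolons, each of 5 numbers parted by spaces: the opening, from 0 (shut) to 1 (fully open), then the shift along the tool's x, y, z in units of 150 mm (1.0 is 150 mm), then the turn about the tool's z in units of 180 degrees (1.0 is 180 degrees). In form: claw x y z turn; .... A call has 1 to 12 rows; each row is the pose to reach, as a shift and turn from the pose commanded when the call began, along the tool's axes at that moment, turning the shorter way round; what a row does not reach only later rows make up. A row lasts 1/8 s, in which the tool goes at most 62.5 mm and 10.7 degrees, less where a joint would pass 70% of its speed; a pose out of reach is approached as far as the arm can. A call with a number of a shift or a turn outside -1 to 1 is refused whole. A call with a gripper value outside its range is refused whole. The fingers move at their own pace and stop on an object; the grip force is fixed at half the most. Time passes only in rows, so rows that repeat a pose let the fingers close. It gives the time, the measured TCP pose, the force, the opening and the grip force at its end, in the units of the state.
- telemetry.get_obs(): the state, without advancing time (a new reading comes with each control period).
- camera(name): name is "scene" or "top" or "wrist"; returns the picture (400x640x3 uint8, red, green, blue); there is no depth.
- camera_params(name): a dict with "camera_matrix" (3x3 intrinsics, pixels), "eye" and "attitude" of the camera in the world. Camera axes: x right, y down, z forward; pixel columns grow to the right and rows downward; lengths in m; the calibration is good to about 2 mm. A picture is of the moment at which its call begins: read the wrist's pose just before it. camera_params takes no time and is no camera call; for the wrist camera it gives the pose at the moment of the call.
- ticket.job_done(): hands the job in; it is judged then, once.
Trained networks look in the newest picture that a camera, given by its name, has taken for a name from the list of things; names that differ only in an ending like _2 or _b are one class to them, and where a whole thing is asked for, a point or a joint stands for the part that bears it (a point fixed in the world has none). Each returns a list of dicts, best first, with "conf" (0 to 1); they miss things now and then, are a little off and sometimes report something else, mostly with a low value. They report only what shows in the picture. A call takes as long as a camera call.
- boxes_of(thing, camera): "at" ([x, y, z] in m, in world coordinates, good to about 4 mm: the middle of the surface that is visible of it).
- cut_out(thing, camera): "pixels" (400x640 bool, what is visible of it).
- spot_point(thing, camera): "at" ([x, y, z] in m, in world coordinates, good to about 4 mm: a listed point, or the origin of a listed thing).
The state is a dict: "clock": time; "joint_pos": joint angles; "joint_vel": joint speeds; "tau": joint torques, N m; "eef_pos": TCP position; "tool_rot": TCP orientation; "ft_force": force on the tool from outside, world axes, zero at the start; "ft_torque": the same for the moment, N m; "grip_width": finger opening in m; "grasp_force": force on a finger pad.
Only numpy, scipy, OpenCV 4.12 (cv2) and the standard library are available. Lean on these libraries where they do the work, as an engineer would, in place of code of your own. Each camera call takes 0.05 s, during which the arm holds its last target. There are 200 camera calls.

### The job

Lift the loose metal lid off the small block incubator by its black knob and set it down flat, knob up, on clear worktop. Then take the single vial out of the low white three-hole stand, carry it over the cartons, and finish while still holding it upright and still, centred over the empty vial-sized bore beside the control vial with its foot about one centimetre above the block. The incubator starts timing as soon as a vial touches it and I have yet to log the load, so the vial must not touch any part of it or the control vial, nor may you let go; leave the cartons, cup, bowl and control vial where they are.

Things in the scene. Friction and masses are not known exactly. Their poses are not given: they have to be found in the camera images.
- incubator: White and grey bench incubator, fixed, 150 (x) x 190 (y) mm, flat deck 70 mm above the worktop, sloping control panel along its front (-x). Origin: centre of its underside; z up. Three blocks 54 (x) x 44.5 (y) mm sit side by side along y in an opening centred 18 mm behind (+x) the origin, tops flush with the deck. A collar 6 mm high round it locates the lid.
- vial_block: Aluminium block with two round bores 19.5 mm wide, 30 mm deep, 26 mm apart along x; the rear one (+x) holds the control vial, the front one (-x) is empty. It may be in any of the three places of the incubator, under the lid. Origin: centre of its underside, 36 mm above the worktop; its top is 34 mm above that. Fixed.
- free_bore (a point): Centre of the mouth of the empty bore in the vial block, at the level of the block's top face (70 mm above the worktop); z up, x to the rear of the incubator.
- tube_block: Aluminium block of the same size with four 8.5 mm bores; not a place for the vial. Fixed. Origin: centre of its underside.
- strip_block: Aluminium block of the same size with two narrow slots 7 x 30 mm; not a place for the vial. Fixed. Origin: centre of its underside.
- control_vial: Control vial, the same shape as the vial to be carried, standing loose in the rear bore of the vial block; its top is 17 mm above the deck. Origin: centre of its underside. Leave it alone.
- lid: Loose pressed aluminium lid, 70 (x) x 154 (y) x 30 mm high, 2 mm skirt all round, about 160 g. At the start it sits on the incubator's deck over all three blocks, round the collar with 2 mm of play; lift it straight up 50 mm before moving sideways. Origin: centre of the plane of its lower edge; z up. Round black knob on top in the middle.
- lid_knob (a point): Middle of the lid's round black knob: its head is 25 mm across and reaches from 11 to 33 mm above the lid's flat top, on a 13 mm neck; this point is 22 mm above the lid's top and 52 mm above the lid's lower edge. Fingertips must stay above the lid's top.
- rack: White plastic vial stand, 40 (x) x 96 (y) x 24 mm high, fixed, with three bores 19.5 mm wide and 14 mm deep in a row along y, 30 mm apart; the vial stands in the middle one, the others are empty. Origin: centre of its underside.
- vial: Indicator vial to be carried: 17 mm in diameter, 47 mm tall with its cap, about 30 g (varies), rigid. Origin: centre of its underside; z runs up to the cap. In the stand its foot is 10 mm above the worktop, so the upper 33 mm stand clear of the stand.
- vial_cap (a point): Middle of the vial's cap, 41.5 mm above its foot; the cap is 17 mm in diameter and 11 mm tall, the topmost part of the vial.
- clear_spot (a point): Middle of a clear part of the worktop to the left of the incubator, at worktop height: nothing stands within 100 mm of it along x or 85 mm along y. World axes.
- filter_box: Carton 105 x 75 x 91 mm high, loose, standing between the vial stand and the incubator. Origin: centre of its underside.
- indicator_box: Carton 85 x 52 x 67 mm high, loose, standing between the vial stand and the incubator, nearer the front edge. Origin: centre of its underside.
- sample_cup: Lidded sample cup, 69 mm wide, 70 mm high, loose, behind the cartons. Origin: centre of its underside.
- gallipot: Small steel bowl, 74 mm wide, 34 mm high, loose, near the vial stand. Origin: centre of its underside.

How it is judged:
On the way, in this order (a step that is already met when the one before it is completed fails the run):
1. the lid is brought down to the worktop in the gripper, not dropped (lower edge within 15 mm of the worktop while still gripped) (height (world z) of lid below 0.015 m and contact force between lid and the fingers above 0.3 N), for 0.02 s.
2. the lid lies flat on the worktop, knob up, released (height (world z) of lid below 0.006 m and angle between lid's own z axis and vertical below 0.06 rad and contact force between lid and the fingers below 0.05 N), for 0.2 s.
3. the vial is lifted clear of the stand in the gripper (height (world z) of vial above 0.05 m and contact force between vial and the fingers above 0.5 N), for 0.2 s.
At the end, for the whole second after the job is handed in: The lid lies flat on the worktop, knob up and released; the vial is gripped and still, upright within 7 degrees, the centre of its foot within 5 mm of the bore's axis and 3 to 20 mm above the block's top, touching neither incubator, blocks nor control vial (all of step 2 and z of vial in the frame of free_bore between 0.003 and 0.02 m and horizontal distance between vial and free_bore below 0.005 m and angle between vial's own z axis and vertical below 0.12 rad and linear speed of vial below 0.01 m/s and angular speed of vial below 0.1 rad/s and contact force between vial and the fingers above 0.5 N and contact force between vial and incubator below 0.05 N and contact force between vial and vial_block below 0.05 N and contact force between vial and tube_block below 0.05 N and contact force between vial and strip_block below 0.05 N and contact force between vial and control_vial below 0.05 N); the arm keeps its last pose, push and grip.
It fails at once if the vial touches the incubator, a block or the control vial (contact force between vial and incubator above 0.2 N or contact force between vial and vial_block above 0.2 N or contact force between vial and tube_block above 0.2 N or contact force between vial and strip_block above 0.2 N or contact force between vial and control_vial above 0.2 N).
It fails at once if a carton, the cup or the bowl is pushed more than 15 mm (distance of any of filter_box, indicator_box, sample_cup, gallipot from where it was at the start of the episode above 0.015 m).
It fails at once if the control vial is moved more than 8 mm (distance of control_vial from where it was at the start of the episode above 0.008 m).
It also fails if it takes over 61 s, if anything falls off the work surface, if the arm or the gripper's body presses on something with over 40 N, if the wrist force passes 120 N, or if a joint passes its speed limit or range.

## Working session

There is one attempt and no reset: what is moved stays moved. The work goes in short steps, Python scripts to look and compute and a shell command to move; the robot and the scene stay as the last step left them, time stands still between calls to the robot, and variables do not carry over. Pictures are saved under pics/ and viewed, at most 10 in all, crops included, and the job is handed in when it is done.

```bash
mkdir -p pics; ls
python3 - <<'E'
from workcell import *
import numpy as np, cv2
o=telemetry.get_obs()
print({k:np.round(o[k],3).tolist() for k in ('clock','eef_pos','tool_rot','grip_width')},bot.tcp_to_tips)
for c in('scene','top'):
    cv2.imwrite(f'pics/{c}0.png',camera(c)[:,:,::-1])
    p=camera_params(c);print(c,np.round(p['eye'],3))
    for t in('lid_knob','lid','incubator','rack','vial','vial_cap','clear_spot','filter_box','indicator_box','sample_cup','gallipot'):
        print(t,[(np.round(d['at'],3).tolist(),round(d['conf'],2)) for d in spot_point(t,c)[:2]])
print(telemetry.get_obs()['clock'])
E
```

```text
pics
{'clock': 0.0, 'eef_pos': [0.174, -0.468, 0.252], 'tool_rot': [0.984, 0.177, -0.0, -0.001], 'grip_width': 0.085} 0.022
scene [-0.356  0.567  0.974]
lid_knob [([0.62, 0.076, 0.121], 0.77)]
lid [([0.617, 0.078, 0.066], 0.9)]
incubator [([0.598, 0.077, -0.0], 0.73)]
rack [([0.481, -0.34, -0.0], 0.58)]
vial []
vial_cap [([0.498, 0.354, -0.001], 0.4)]
clear_spot [([0.499, 0.354, -0.001], 0.75)]
filter_box [([0.592, -0.209, 0.001], 0.88)]
indicator_box [([0.445, -0.214, 0.002], 0.78)]
sample_cup [([0.682, -0.199, 0.002], 0.8)]
gallipot [([0.617, -0.348, 0.0], 0.8)]
top [ 0.423 -0.013  1.132]
lid_knob [([0.622, 0.08, 0.123], 0.98), ([0.626, -0.35, 0.005], 0.41)]
lid [([0.62, 0.076, 0.071], 0.91)]
incubator [([0.598, 0.074, 0.001], 0.98), ([0.45, -0.214, -0.001], 0.55)]
rack [([0.482, -0.336, 0.002], 0.65)]
vial [([0.485, -0.346, 0.012], 0.5)]
vial_cap [([0.484, -0.34, 0.049], 0.45)]
clear_spot [([0.499, 0.359, -0.001], 0.95)]
filter_box [([0.584, -0.205, 0.002], 0.7)]
indicator_box []
sample_cup [([0.689, -0.201, -0.0], 0.56)]
gallipot [([0.626, -0.348, 0.002], 0.79), ([0.481, -0.34, 0.005], 0.73)]
1.2
```

View pics/top0.png

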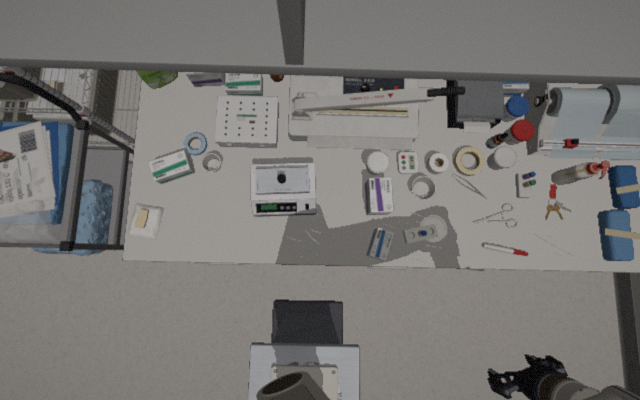

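View pics/scene0.png

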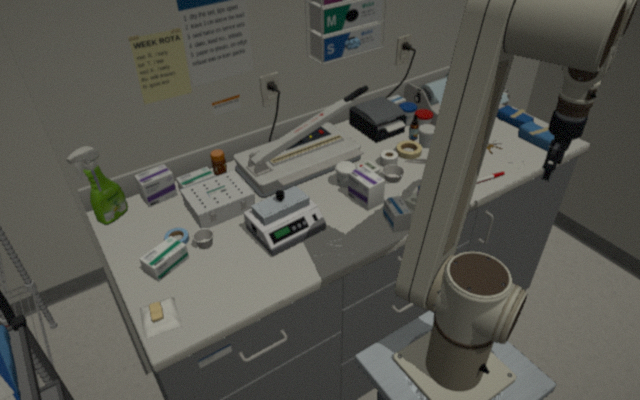

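The top view shows the incubator around (283,188) with the knob at (281,178). The cup is at (376,162), the filter box at (379,195), the indicator box at (380,243) and the stand at about (420,233). The bench near (187,222) is clear, so the network results agree with the picture. In the scene view the lid is seated on the incubator at (280,203), with clear bench at its left.

```bash
python3 -m creep '1 .86 -.5 0 .113;1 .86 -.5 0 .113;1 .86 -.5 0 .113;1 .86 -.5 0 .113' && python3 -m creep '0.6 .78 -.95 0 0;0.6 .78 -.95 0 0;0.6 .78 -.95 0 0;0.6 .78 -.95 0 0' && python3 -m creep '0.6 .78 -.95 0 0;0.6 .78 -.95 0 0;0.6 .78 -.95 0 0;0.6 .78 -.95 0 0' && python3 -m creep '0.6 .78 -.95 0 0;0.6 .78 -.95 0 0;0.6 .78 -.95 0 0;0.6 .78 -.95 0 0;0.6 .78 -.95 0 0'
cat > h.py <<'E'
from workcell import *
import numpy as np, cv2
from scipy.spatial.transform import Rotation as R
def st():
    o=telemetry.get_obs(); e=R.from_quat(o['tool_rot']); p=np.array(o['eef_pos'])
    x=e.apply([1,0,0]); print('t',round(float(o['clock']),2),'tcp',p.round(4),'yaw',round(float(np.degrees(np.arctan2(x[1],x[0]))),2),'w',round(float(o['grip_width']),4),'gf',np.round(o['grasp_force'],1),'f',np.round(o['ft_force'],1)); return p,e
def go(t):
    p,e=st(); print('shift units',(e.inv().apply(np.array(t)-p)/.15).round(3))
def see(c,ts,save=None):
    im=camera(c)
    if save: cv2.imwrite(f'pics/{save}.png',im[:,:,::-1])
    for t in ts: print(c,t,[(np.round(d['at'],4).tolist(),round(d['conf'],2)) for d in spot_point(t,c)[:3]])
    return im
E
python3 - <<'E'
from h import *
st(); p=camera_params('wrist'); print(p)
see('wrist',['lid_knob','lid','incubator'],'w1')
E
```

```text
clock: 1.7
eef_pos: [0.2705, -0.3515, 0.2535]
tool_rot: [1.0, 0.003, 0.0, -0.0]
ft_force: [0.5, -0.5, 0.5]
grip_width: 0.0858
grasp_force: 0.0
clock: 2.2
eef_pos: [0.388, -0.2085, 0.2533]
tool_rot: [1.0, 0.004, 0.0, 0.0]
ft_force: [0.7, 0.0, -0.3]
grip_width: 0.0515
grasp_force: 0.0
clock: 2.7
eef_pos: [0.5046, -0.0668, 0.2527]
tool_rot: [1.0, 0.003, 0.0, 0.0]
ft_force: [-0.3, -0.5, -0.0]
grip_width: 0.0513
grasp_force: 0.0
clock: 3.32
eef_pos: [0.6209, 0.0403, 0.2528]
tool_rot: [1.0, 0.028, -0.002, -0.012]
ft_force: [0.1, -0.2, 0.8]
grip_width: 0.0513
grasp_force: 0.0
t 3.33 tcp [0.6209 0.0403 0.2528] yaw 3.18 w 0.0513 gf 0.0 f [ 0.1 -0.2  0.8]
{'camera_matrix': array([[290.69507613,   0.        , 315.61821405],
       [  0.        , 290.69507613, 201.20761094],
       [  0.        ,   0.        ,   1.        ]]), 'eye': array([0.69360311, 0.04313358, 0.37267964]), 'attitude': array([ 0.71990477, -0.67854025, -0.1089319 ,  0.09723216])}
wrist lid_knob [([0.6196, 0.0741, 0.1238], 0.9)]
wrist lid [([0.6176, 0.074, 0.0675], 0.62), ([0.4965, 0.3541, 0.0013], 0.28)]
wrist incubator []
```

Run:
```python
from h import *
print(np.round(telemetry.get_obs()['joint_pos'],3),np.round(telemetry.get_obs()['joint_vel'],3)); go([.6205,.0765,.15])
```

```text
[0.055 0.491 0.371 1.451 0.025 3.14 ] [ 0.009 -0.001  0.005 -0.001  0.002  0.002]
t 3.52 tcp [0.6206 0.0411 0.2539] yaw 3.2 w 0.0512 gf 0.0 f [ 0.  -0.  -0.3]
shift units [ 0.013 -0.218  0.698]
```

View pics/w1.png

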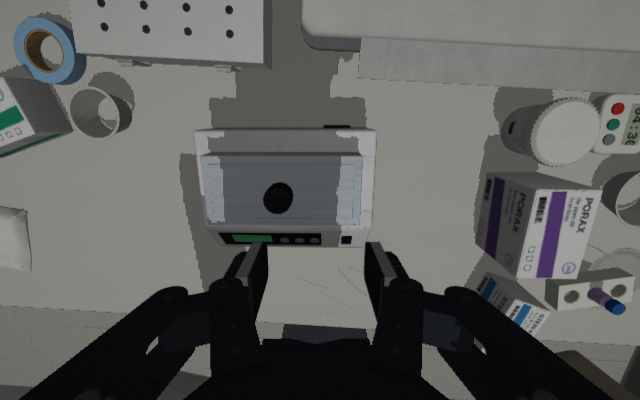

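The wrist view shows the lid aligned on the incubator with the knob at (278,198). The vial is in the stand at far right (608,300), with a blue cap. Joint 6 hit its limit, so I'll use the half-turned grasp.

```bash
python3 -m creep '.6 0 0 0 -.5;.6 0 0 0 -.5;.6 0 0 0 -.5;.6 0 0 0 -.5;.6 0 0 0 -.5;.6 0 0 0 -.5;.6 0 0 0 -.5;.6 0 0 0 -.5;.6 0 0 0 -.5' && python3 -m creep '.6 0 0 0 -.5;.6 0 0 0 -.5;.6 0 0 0 -.5;.6 0 0 0 -.5;.6 0 0 0 -.5;.6 0 0 0 -.5;.6 0 0 0 -.5;.6 0 0 0 -.5;.6 0 0 0 -.5;.6 0 0 0 -.5'
python3 - <<'E'
from h import *
print(np.round(telemetry.get_obs()['tool_rot'],4)); 
see('wrist',['lid_knob','lid','incubator','rack','vial'],'w2')
go([.6205,.0765,.17])
E
```

```text
clock: 4.65
eef_pos: [0.6208, 0.0418, 0.254]
tool_rot: [0.686, 0.728, 0.009, -0.009]
ft_force: [0.3, -0.1, 0.1]
grip_width: 0.0514
grasp_force: 0.0
clock: 5.9
eef_pos: [0.6209, 0.042, 0.254]
tool_rot: [-0.028, 1.0, 0.013, -0.0]
ft_force: [-0.2, 0.2, -0.3]
grip_width: 0.0512
grasp_force: 0.0
[-2.810e-02  9.995e-01  1.270e-02 -4.000e-04]
wrist lid_knob [([0.6198, 0.0779, 0.1242], 0.76)]
wrist lid [([0.618, 0.074, 0.0694], 0.58)]
wrist incubator [([0.6011, 0.0772, -0.0004], 0.78)]
wrist rack []
wrist vial []
t 6.2 tcp [0.6213 0.0425 0.2534] yaw -176.72 w 0.0516 gf 0.0 f [-0.1  0.4  0.3]
shift units [-0.008  0.213  0.561]
```

```bash
python3 -m creep '.6 0 .213 .3 .018;.6 0 .213 .56 .018;.6 0 .213 .56 .018;.6 0 .213 .56 .018;.6 0 .213 .56 .018'
python3 - <<'E'
from h import *
see('wrist',['lid_knob'],'w3')
print(np.round(telemetry.get_obs()['tool_rot'],4)); go([.6202,.077,.1295])
E
```

```text
clock: 6.82
eef_pos: [0.6209, 0.0764, 0.1726]
tool_rot: [-0.0, 1.0, 0.013, 0.001]
ft_force: [-0.0, -0.5, 0.4]
grip_width: 0.0512
grasp_force: 0.0
wrist lid_knob [([0.6201, 0.0775, 0.1258], 0.72)]
[-4.000e-04  9.999e-01  1.300e-02  6.000e-04]
t 6.92 tcp [0.6205 0.0764 0.1721] yaw -179.96 w 0.0511 gf 0.0 f [ 0.5  0.  -0.3]
shift units [ 0.002 -0.003  0.284]
```

View pics/w3.png

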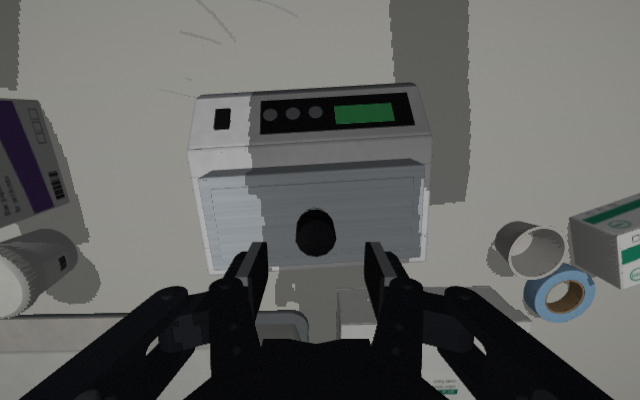

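The knob (316,232) sits midway between the pads (262 and 373), and the lid's edges look square or within about 2° of the gripper. I'll descend and grip.

```bash
python3 -m creep '.6 0 0 .15 0;.6 0 0 .28 0;.6 0 0 .28 0;.6 0 0 .28 0;0 0 0 .28 0;0 0 0 .28 0;0 0 0 .28 0;0 0 0 .28 0;0 0 0 .28 0;0 0 0 .28 0'
```

```text
clock: 8.18
eef_pos: [0.6201, 0.0777, 0.1297]
tool_rot: [-0.001, 1.0, 0.013, 0.0]
ft_force: [-1.3, 0.3, 6.0]
grip_width: 0.0232
grasp_force: 59.1
```

```bash
python3 -m creep '0 0 .002 -.1 0;0 0 .005 -.2 0;0 0 .008 -.3 0;0 0 .01 -.4 0;0 0 .013 -.53 0;0 0 .013 -.53 0;0 0 .013 -.53 0'
python3 - <<'E'
from h import *
see('wrist',['lid_knob','lid'],'w4')
see('scene',['lid'])
go([.50,.352,.20])
E
```

```text
clock: 9.05
eef_pos: [0.6192, 0.0776, 0.2073]
tool_rot: [-0.001, 1.0, 0.013, -0.001]
ft_force: [-0.4, -1.2, -1.7]
grip_width: 0.0229
grasp_force: 58.9
wrist lid_knob [([0.621, 0.0766, 0.2011], 0.56)]
wrist lid [([0.6161, 0.0747, 0.1438], 0.68)]
scene lid [([0.6183, 0.0746, 0.1435], 0.86), ([0.5909, -0.2052, 0.0016], 0.34)]
t 9.3 tcp [0.619  0.0775 0.2068] yaw -179.93 w 0.0226 gf 58.9 f [-0.7 -0.2 -1.5]
shift units [0.791 1.829 0.095]
```

View pics/w4.png

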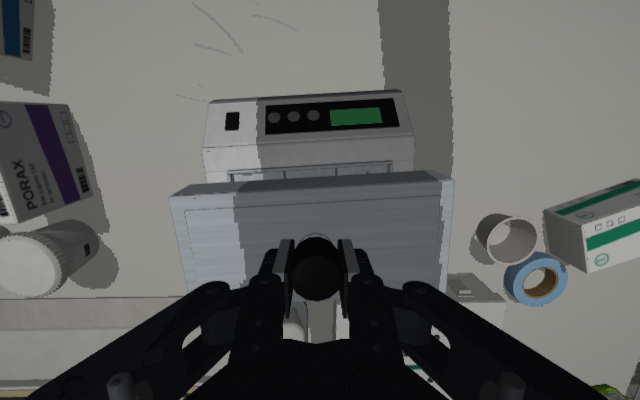

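The lid hangs level and clear of the incubator, with its front edge from (175,195) to (452,180). I'll carry it to the clear spot.

```bash
python3 -m creep '0 .1 .25 0 0;0 .2 .5 0 0;0 .3 .75 0 0;0 .4 .92 0 0;0 .4 .92 0 0' && python3 -m creep '0 .1 .25 0 0;0 .2 .5 0 0;0 .3 .75 0 0;0 .4 .92 0 0;0 .4 .92 0 0;0 .4 .92 0 0'
python3 - <<'E'
from h import *
see('wrist',['lid'])
see('scene',['lid'],'s4')
see('top',['lid'])
go([.50,.354,.062])
E
```

```text
clock: 9.93
eef_pos: [0.558, 0.2174, 0.2111]
tool_rot: [-0.002, 1.0, 0.013, -0.001]
ft_force: [0.5, -0.7, -1.5]
grip_width: 0.0226
grasp_force: 59.0
clock: 10.68
eef_pos: [0.4996, 0.3525, 0.2147]
tool_rot: [-0.0, 1.0, 0.012, -0.001]
ft_force: [-0.4, -0.4, -0.9]
grip_width: 0.0233
grasp_force: 59.1
wrist lid [([0.4969, 0.35, 0.1559], 0.64)]
scene lid [([0.4981, 0.3525, 0.1508], 0.76)]
top lid [([0.4988, 0.3507, 0.1597], 0.81), ([0.4479, -0.2141, -0.0029], 0.45)]
t 10.97 tcp [0.4996 0.3525 0.215 ] yaw 179.99 w 0.0231 gf 59.1 f [-0.   0.1 -1.4]
shift units [-0.005 -0.016  1.02 ]
```

View pics/s4.png

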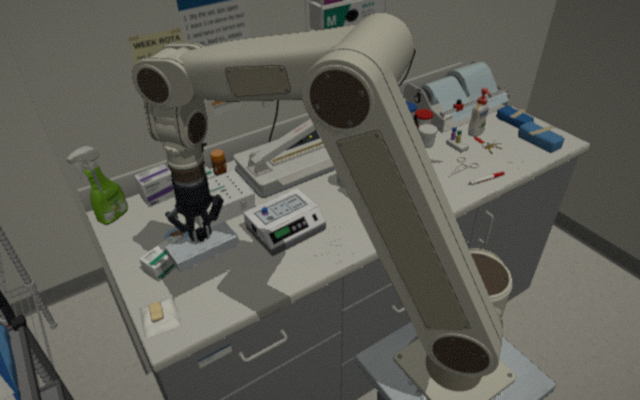

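The lid hangs level over clear bench at (205,240), and the opened incubator at (285,215) shows its blocks. Now I'll lower it.

```bash
python3 -m creep '0 0 -.005 .25 0;0 0 -.01 .5 0;0 0 -.015 .75 0;0 0 -.015 .9 0;0 0 -.015 .95 0;0 0 -.015 .98 0;0 0 -.015 1 0;0 0 -.015 1 0'; python3 -c "
from h import *
go([.5,.353,.0597])"
```

```text
clock: 11.98
eef_pos: [0.4992, 0.3552, 0.0657]
tool_rot: [-0.001, 1.0, 0.013, -0.001]
ft_force: [0.3, 1.0, -0.8]
grip_width: 0.0227
grasp_force: 59.1
t 11.97 tcp [0.4992 0.3552 0.0657] yaw -179.93 w 0.0227 gf 59.1 f [ 0.3  1.  -0.8]
shift units [-0.005 -0.016  0.04 ]
```

```bash
python3 -m creep '0 0 0 .015 0;0 0 0 .03 0;0 0 0 .035 0;0 0 0 .035 0'; python3 -m creep '.6 0 0 0 0;.6 0 0 0 0;.6 0 0 0 0;.6 0 0 0 0;.6 0 0 0 0;.6 0 0 0 0'
```

```text
clock: 12.48
eef_pos: [0.4989, 0.3552, 0.0601]
tool_rot: [-0.001, 1.0, 0.013, -0.001]
ft_force: [-1.1, 0.6, 1.5]
grip_width: 0.023
grasp_force: 59.6
clock: 13.22
eef_pos: [0.4988, 0.3551, 0.0597]
tool_rot: [-0.001, 1.0, 0.013, -0.001]
ft_force: [-1.0, -0.7, 0.3]
grip_width: 0.0512
grasp_force: 0.0
```

```bash
python3 -m creep '.6 0 .01 -.4 0;.6 0 .02 -.8 0;.6 0 .02 -1 0;.6 0 .02 -1 0;.6 0 .02 -1 0' && python3 -m creep '.6 -.3 -.92 -.1 0;.6 -.3 -.92 -.1 0;.6 -.3 -.92 -.1 0;.6 -.3 -.92 -.1 0' && python3 -m creep '.6 -.25 -.92 -.1 0;.6 -.25 -.92 -.1 0;.6 -.25 -.92 -.1 0;.6 -.25 -.92 -.1 0;.6 -.25 -.92 -.1 0;.6 -.25 -.92 -.1 0'
python3 - <<'E'
from h import *
st()
for _ in range(2): see('wrist',['free_bore','control_vial','vial_block','tube_block','strip_block'],'w5')
see('top',['free_bore','vial_block','control_vial','lid','rack','vial','vial_cap'])
see('scene',['lid','free_bore'])
E
```

```text
clock: 13.85
eef_pos: [0.4986, 0.3539, 0.2087]
tool_rot: [-0.001, 1.0, 0.012, -0.002]
ft_force: [0.6, 0.5, -0.7]
grip_width: 0.0514
grasp_force: 0.0
clock: 14.35
eef_pos: [0.5441, 0.2146, 0.2197]
tool_rot: [0.001, 1.0, 0.013, -0.002]
ft_force: [0.1, 0.1, 0.6]
grip_width: 0.0513
grasp_force: 0.0
clock: 15.1
eef_pos: [0.5815, 0.0796, 0.2322]
tool_rot: [-0.002, 1.0, 0.013, -0.001]
ft_force: [-0.4, -0.6, 0.1]
grip_width: 0.0517
grasp_force: 0.0
t 15.1 tcp [0.5815 0.0796 0.2322] yaw -179.76 w 0.0517 gf 0.0 f [-0.4 -0.6  0.1]
wrist free_bore [([0.6028, 0.1183, 0.0725], 0.64)]
wrist control_vial [([0.6293, 0.1282, 0.0411], 0.85)]
wrist vial_block [([0.6161, 0.1268, 0.0353], 0.76)]
wrist tube_block [([0.6171, 0.0786, 0.0343], 0.66)]
wrist strip_block [([0.6199, 0.0331, 0.0362], 0.91)]
wrist free_bore [([0.6013, 0.1227, 0.0713], 0.67)]
wrist control_vial [([0.6297, 0.1285, 0.038], 0.77)]
wrist vial_block [([0.6187, 0.1255, 0.034], 0.69)]
wrist tube_block [([0.6177, 0.0771, 0.0338], 0.88)]
wrist strip_block [([0.6203, 0.0278, 0.0343], 0.84)]
top free_bore []
top vial_block [([0.4803, -0.3333, -0.0005], 0.59), ([0.6229, -0.3485, 0.0031], 0.26)]
top control_vial [([0.6208, 0.0334, 0.0359], 0.4)]
top lid [([0.4996, 0.3532, 0.0023], 0.73)]
top rack [([0.45, -0.2128, 0.0019], 0.6)]
top vial [([0.4824, -0.3426, 0.0063], 0.38)]
top vial_cap [([0.4821, -0.3391, 0.0483], 0.4)]
scene lid [([0.497, 0.3532, -0.0025], 0.79)]
scene free_bore [([0.6075, 0.1221, 0.067], 0.62)]
```

View pics/w5.png

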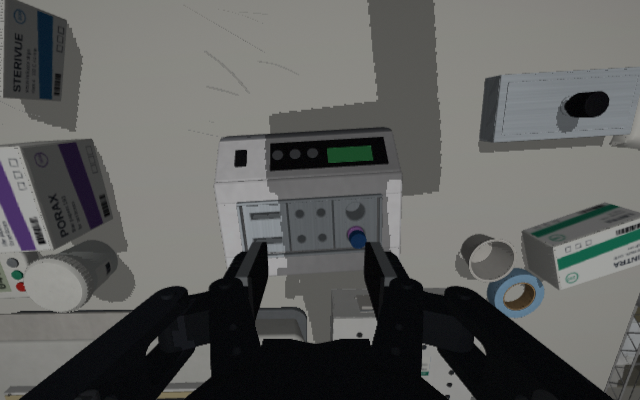

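The vial block is the left one (+y), with the empty bore at (355,212) and the control vial at (357,237). The lid lies flat at upper right. Next I'll measure the bore in an enlarged crop, projecting circles at the network estimate.

Run:
```python
from h import *
st(); p=camera_params('wrist'); im=camera('wrist'); np.savez('w6.npz',im=im,**p)
K,e,q=p['camera_matrix'],np.array(p['eye']),R.from_quat(p['attitude'])
def proj(P): c=q.inv().apply(np.atleast_2d(P)-e); return (c@K.T)[:,:2]/c[:,2:]
s=10; x0,y0=316,186
cr=cv2.resize(im[y0:y0+60,x0:x0+76,::-1],None,fx=s,fy=s,interpolation=cv2.INTER_CUBIC)
a=np.linspace(0,2*np.pi,60)
for c,r,col in(((.6030,.1222,.070),.00975,(0,0,255)),((.6290,.1222,.087),.0085,(0,255,0))):
    P=np.c_[c[0]+r*np.cos(a),c[1]+r*np.sin(a),0*a+c[2]]
    cv2.polylines(cr,[np.int32((proj(P)-[x0,y0]+.5)*s)],True,col,1)
for B in(((.6175,.1222,.07)),):
    P=np.array(B)+np.array([[-.027,-.02225,0],[.027,-.02225,0],[.027,.02225,0],[-.027,.02225,0]])
    cv2.polylines(cr,[np.int32((proj(P)-[x0,y0]+.5)*s)],True,(255,0,255),1)
cv2.imwrite('pics/c6.png',cr)
d=proj([[.603,.1222,.07],[.613,.1222,.07],[.603,.1322,.07]]);print(d)
```

```text
t 16.25 tcp [0.582  0.0777 0.2325] yaw -179.93 w 0.0511 gf 0.0 f [-0.2  0.2  0.5]
[[353.20495063 210.48861811]
 [352.8414695  219.65326058]
 [362.89591577 210.42236135]]
```

View pics/c6.png

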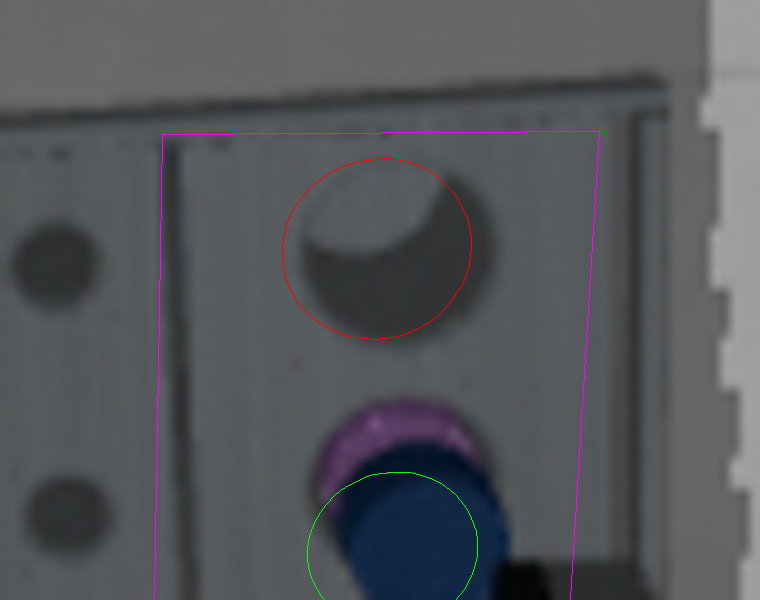

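The bore outline runs from about 300 to 494 by 165 to 345 in the crop, centred near (397,253). That is 2 px right of the projected circle, so the bore is at about (0.604, 0.1243). Next is the vial.

```bash
python3 -m creep '.6 .22 -.93 0 0;.6 .22 -.93 0 0;.6 .22 -.93 0 0;.6 .22 -.93 0 0' && python3 -m creep '.6 .22 -.93 0 0;.6 .22 -.93 0 0;.6 .22 -.93 0 0;.6 .22 -.93 0 0' && python3 -m creep '.6 .22 -.93 .3 0;.6 .22 -.93 .6 0;.6 .22 -.93 .6 0;.6 .22 -.93 .6 0;.6 .22 -.93 .6 0;.6 .22 -.93 .6 0'
python3 - <<'E'
from h import *
for i in range(2): see('wrist',['vial_cap','vial','rack'],'w7')
go([.483,-.341,.0545])
E
```

```text
clock: 16.8
eef_pos: [0.5491, -0.0627, 0.2292]
tool_rot: [0.001, 1.0, 0.013, -0.001]
ft_force: [0.7, 0.8, -0.0]
grip_width: 0.0514
grasp_force: 0.0
clock: 17.3
eef_pos: [0.5168, -0.201, 0.2254]
tool_rot: [-0.0, 1.0, 0.013, -0.001]
ft_force: [-1.3, 1.1, 0.0]
grip_width: 0.051
grasp_force: 0.0
clock: 18.05
eef_pos: [0.4851, -0.3372, 0.1337]
tool_rot: [-0.002, 1.0, 0.012, 0.0]
ft_force: [-1.0, 0.5, -0.2]
grip_width: 0.0511
grasp_force: 0.0
wrist vial_cap [([0.4849, -0.3371, 0.0488], 0.83)]
wrist vial [([0.4832, -0.3395, 0.0112], 0.63)]
wrist rack [([0.4851, -0.3384, 0.002], 0.89)]
wrist vial_cap [([0.484, -0.3348, 0.0477], 0.86)]
wrist vial [([0.4838, -0.34, 0.011], 0.91)]
wrist rack [([0.4846, -0.3386, 0.004], 0.61)]
t 18.45 tcp [ 0.4834 -0.3384  0.1324] yaw -179.92 w 0.0512 gf 0.0 f [0.2 0.2 0.4]
shift units [ 0.002 -0.03   0.519]
```

View pics/w7.png

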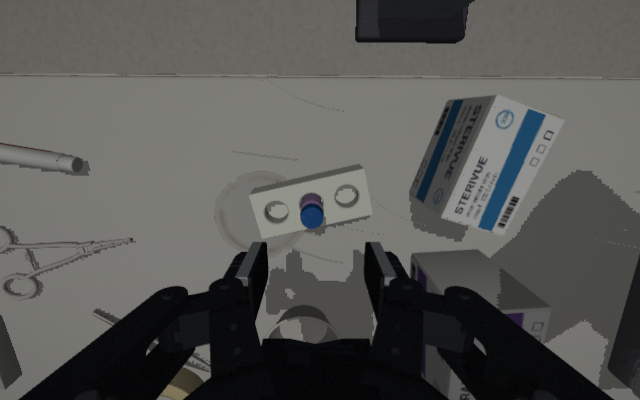

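The vial's blue cap at (312,215) is centred between the pads, the stand is turned about 15°, and nothing is in the way of the fingers. I'll grip it now.

```bash
python3 -m creep '.6 0 0 .2 0;.6 0 -.01 .4 0;.6 0 -.01 .515 0;.6 0 -.01 .515 0;.6 0 -.01 .515 0;0 0 -.01 .515 0;0 0 -.01 .515 0;0 0 -.01 .515 0;0 0 -.01 .515 0;0 0 -.01 .515 0;0 0 -.01 .515 0;0 0 -.01 .515 0'
```

```text
clock: 19.95
eef_pos: [0.4837, -0.3386, 0.056]
tool_rot: [-0.001, 1.0, 0.012, -0.0]
ft_force: [-1.2, 0.7, 6.7]
grip_width: 0.0143
grasp_force: 58.8
```

```bash
python3 -m creep '0 0 .003 -.1 0;0 0 .006 -.25 0;0 0 .01 -.4 0;0 0 .013 -.6 0;0 0 .018 -.8 0;0 0 .025 -1 0;0 0 .025 -1 0;0 0 .025 -1 0'
python3 - <<'E'
from h import *
see('wrist',['vial_cap','vial']);see('scene',['vial']);see('top',['vial','vial_cap'])
go([.604,.1243,.21])
E
```

```text
clock: 20.95
eef_pos: [0.483, -0.3377, 0.2043]
tool_rot: [-0.001, 1.0, 0.013, -0.002]
ft_force: [-0.5, 0.2, 0.1]
grip_width: 0.0146
grasp_force: 58.9
wrist vial_cap [([0.4832, -0.3364, 0.1982], 0.81)]
wrist vial [([0.4827, -0.3343, 0.1609], 0.93)]
scene vial []
top vial []
top vial_cap [([0.5877, -0.2076, -0.0008], 0.51)]
t 21.35 tcp [ 0.4833 -0.338   0.2043] yaw -179.93 w 0.0144 gf 58.9 f [-0.4 -0.5  0.6]
shift units [-0.809  3.081  0.04 ]
```

```bash
python3 -m creep '0 -.05 .2 0 0;0 -.1 .4 0 0;0 -.15 .6 0 0;0 -.2 .77 0 0' && python3 -m creep '0 -.05 .2 0 0;0 -.1 .4 0 0;0 -.15 .6 0 0;0 -.2 .77 0 0' && python3 -m creep '0 -.05 .2 0 0;0 -.1 .4 0 0;0 -.15 .6 0 0;0 -.2 .77 0 0' && python3 -m creep '0 -.05 .2 0 0;0 -.1 .4 0 0;0 -.15 .6 0 0;0 -.2 .76 0 0;0 -.2 .76 0 0;0 -.2 .76 0 0'
python3 - <<'E'
from h import *
see('wrist',['vial_cap','vial','free_bore','vial_block','control_vial'],'w8');see('scene',['vial','free_bore','control_vial'],'s8');see('top',['vial','free_bore'])
go([.604,.1232,.150])
E
```

```text
clock: 21.85
eef_pos: [0.5134, -0.2216, 0.2077]
tool_rot: [-0.001, 1.0, 0.013, -0.001]
ft_force: [0.3, 0.5, -0.7]
grip_width: 0.0145
grasp_force: 58.9
clock: 22.35
eef_pos: [0.5433, -0.106, 0.2106]
tool_rot: [-0.001, 1.0, 0.013, -0.001]
ft_force: [0.6, 0.2, -0.0]
grip_width: 0.0147
grasp_force: 58.9
clock: 22.85
eef_pos: [0.5732, 0.0095, 0.2135]
tool_rot: [-0.001, 1.0, 0.013, -0.001]
ft_force: [-0.8, -0.4, -0.8]
grip_width: 0.0139
grasp_force: 58.9
clock: 23.6
eef_pos: [0.6026, 0.1219, 0.2161]
tool_rot: [-0.001, 1.0, 0.012, -0.001]
ft_force: [-0.2, -0.5, -0.3]
grip_width: 0.0143
grasp_force: 58.9
wrist vial_cap [([0.6012, 0.1245, 0.2083], 0.93)]
wrist vial [([0.6028, 0.1212, 0.1689], 0.95)]
wrist free_bore [([0.6026, 0.1219, 0.069], 0.64)]
wrist vial_block [([0.6161, 0.1253, 0.0323], 0.82)]
wrist control_vial [([0.6307, 0.1296, 0.0393], 0.55)]
scene vial [([0.6076, 0.1233, 0.0689], 0.69), ([0.6, 0.1258, 0.1713], 0.64), ([0.5991, 0.0767, 0.0024], 0.27)]
scene free_bore [([0.6066, 0.1238, 0.0703], 0.61), ([0.4975, 0.3542, -0.0015], 0.46), ([0.6019, 0.1241, 0.1714], 0.44)]
scene control_vial [([0.63, 0.1224, 0.0395], 0.36)]
top vial []
top free_bore [([0.6058, 0.1186, 0.0661], 0.37)]
t 24.25 tcp [0.6029 0.1223 0.2164] yaw -179.93 w 0.0144 gf 58.9 f [ 0.6 -0.4 -0.2]
shift units [-0.008 -0.005  0.442]
```

View pics/w8.png

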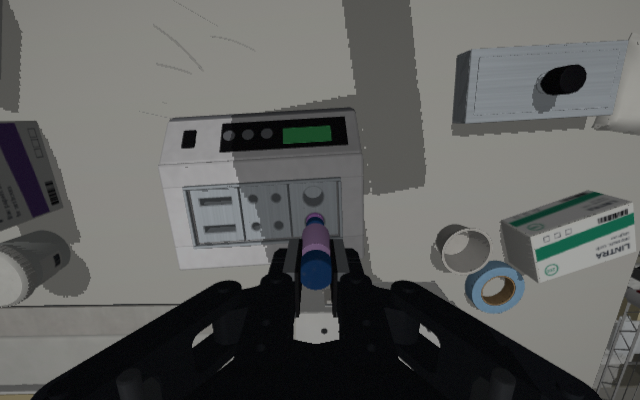

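The vial hangs upright between the pads (cap 316,272, foot 315,218). The bore is at (313,195), with the lid flat at upper right. I'll refine the bore centre by rectifying the deck plane in two pictures and fitting a circle.

Run:
```python
from h import *
def run(im,p,name):
    K,e,q=p['camera_matrix'],np.array(p['eye']),R.from_quat(p['attitude'])
    s=.00025;gx,gy=np.meshgrid(.580+s*np.arange(180),.095+s*np.arange(220),indexing='ij')
    c=q.inv().apply(np.c_[gx.ravel(),gy.ravel(),np.full(gx.size,.07)]-e)@K.T
    uv=(c[:,:2]/c[:,2:]).astype(np.float32).reshape(180,220,2)
    g=cv2.cvtColor(cv2.remap(im,uv[...,0],uv[...,1],cv2.INTER_CUBIC),cv2.COLOR_RGB2GRAY)
    g=cv2.equalizeHist(cv2.GaussianBlur(g,(5,5),0))
    for h in(60,40):
        C=cv2.HoughCircles(g,cv2.HOUGH_GRADIENT,1,20,param1=h,param2=10,minRadius=36,maxRadius=42)
        if C is not None: print(name,h,[(round(.580+s*y,4),round(.095+s*x,4),round(r*s,4)) for x,y,r in C[0][:3].astype(float)])
d=np.load('w6.npz'); run(d['im'],d,'w6')
p=camera_params('wrist'); run(cv2.imread('pics/w8.png')[:,:,::-1].copy(),p,'w8'); st()
```

```text
w6 60 [(np.float64(0.6049), np.float64(0.1251), np.float64(0.0104)), (np.float64(0.5936), np.float64(0.1326), np.float64(0.0104)), (np.float64(0.6189), np.float64(0.1359), np.float64(0.0101))]
w6 40 [(np.float64(0.6049), np.float64(0.1251), np.float64(0.0104)), (np.float64(0.5936), np.float64(0.1326), np.float64(0.0104)), (np.float64(0.6139), np.float64(0.1091), np.float64(0.0104))]
w8 60 [(np.float64(0.6031), np.float64(0.1254), np.float64(0.0104)), (np.float64(0.5951), np.float64(0.1249), np.float64(0.0104)), (np.float64(0.6016), np.float64(0.1341), np.float64(0.0104))]
w8 40 [(np.float64(0.6031), np.float64(0.1254), np.float64(0.0104)), (np.float64(0.5951), np.float64(0.1249), np.float64(0.0104)), (np.float64(0.6016), np.float64(0.1341), np.float64(0.0104))]
t 24.25 tcp [0.6029 0.1223 0.2164] yaw -179.93 w 0.0144 gf 58.9 f [ 0.6 -0.4 -0.2]
```

```bash
python3 -m creep '0 -.007 -.002 .12 0;0 -.007 -.004 .24 0;0 -.007 -.006 .36 0;0 -.007 -.007 .45 0;0 -.007 -.007 .5 0;0 -.007 -.007 .5 0;0 -.007 -.007 .5 0'
python3 - <<'E'
from h import *
for i in range(2): see('wrist',['vial','vial_cap','free_bore','control_vial'],'w9')
see('scene',['vial','control_vial','lid'])
go([.604,.1235,.127])
E
```

```text
clock: 25.12
eef_pos: [0.6043, 0.1233, 0.1421]
tool_rot: [-0.001, 1.0, 0.013, -0.0]
ft_force: [-0.6, 0.9, 0.8]
grip_width: 0.0144
grasp_force: 58.9
wrist vial [([0.6022, 0.1257, 0.0977], 0.65)]
wrist vial_cap [([0.6074, 0.1248, 0.1369], 0.71)]
wrist free_bore [([0.6049, 0.1222, 0.07], 0.91)]
wrist control_vial []
wrist vial [([0.6042, 0.1262, 0.0953], 0.56)]
wrist vial_cap [([0.6041, 0.1279, 0.1358], 0.93)]
wrist free_bore [([0.601, 0.1221, 0.0706], 0.62)]
wrist control_vial []
scene vial [([0.6011, 0.1269, 0.0964], 0.64)]
scene control_vial [([0.6244, 0.1231, 0.0422], 0.47)]
scene lid [([0.4968, 0.3561, -0.0044], 0.71)]
t 25.82 tcp [0.6038 0.1232 0.1413] yaw -179.93 w 0.0146 gf 58.9 f [-0.2 -0.  -0.3]
shift units [-0.002 -0.001  0.096]
```

```bash
python3 -m creep '0 0 -.003 .04 0;0 0 -.006 .07 0;0 0 -.006 .09 0;0 0 -.006 .093 0;0 0 -.006 .093 0;0 0 -.006 .093 0;0 0 -.006 .093 0'
python3 - <<'E'
from h import *
for i in range(2): see('wrist',['vial','free_bore'],'w10')
for i in range(2): see('scene',['vial','free_bore'])
st()
E
```

```text
clock: 26.7
eef_pos: [0.6039, 0.1227, 0.1276]
tool_rot: [-0.001, 1.0, 0.013, -0.001]
ft_force: [0.5, 0.3, -0.6]
grip_width: 0.0145
grasp_force: 58.9
wrist vial [([0.6039, 0.1219, 0.0825], 0.57)]
wrist free_bore [([0.6064, 0.1213, 0.07], 0.7)]
wrist vial [([0.6062, 0.1209, 0.0864], 0.77)]
wrist free_bore [([0.6014, 0.1207, 0.0697], 0.63)]
scene vial [([0.6039, 0.1269, 0.0802], 0.59)]
scene free_bore [([0.6058, 0.1249, 0.0695], 0.51), ([0.6268, 0.1237, 0.0399], 0.48), ([0.4977, 0.3557, -0.005], 0.17)]
scene vial [([0.6008, 0.1245, 0.0817], 0.62)]
scene free_bore [([0.606, 0.1272, 0.0691], 0.64), ([0.4995, 0.3552, 0.0525], 0.38)]
t 27.3 tcp [0.6038 0.1227 0.1274] yaw -179.93 w 0.0146 gf 58.9 f [-0.4  0.3 -0.4]
```

```bash
python3 -c "
from workcell import *
print(ticket.job_done())"
```

```text
the job is handed in; nothing more can be done
None
```

I handed the job in after about 27 s of robot time, and the hand-in returned no verdict. By my measurements the lid is flat and released on clear worktop, and the vial is gripped upright (about 1.5° lean), its foot within about 2 mm of the bore's axis and about 11 mm above the block.

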